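# Fit the keyed shaft into the pulley hub and hold it home

### The job

Take the keyed shaft out of its wooden stand by the square head and put its nose into the hub of the pulley clamped in the blue-blocked fixture; turn it until the key slips into the keyway, then keep pushing against the spring until the shaft is fully home. Finish while still gripping the square head and holding the shaft pressed home: do not let go. Leave the bearing ring, the try square and the red tin where they are.

Things in the scene. Friction and masses are not known exactly. Their poses are not given: they have to be found in the camera images.
- shaft_grip (a point): Centre of the dark steel square head (24 x 24 mm, 50 mm tall) at the top of the loose keyed shaft, 0.2 to 0.45 kg, standing upright. z up the shaft's axis; x towards the side with the key (that face of the head has a yellow stripe; its faces are square to x and y). Starts 84 mm above the bench. Below the head, a 36 mm diameter collar, 6 mm thick, whose underside (31 mm below this point) is the shoulder.
- shaft_tip (a point): Centre of the shaft's flat nose end, its lowest point, 67 mm below shaft_grip on the axis; same axes. The nose tapers from 17 mm to 22 mm diameter over the lowest 4 mm; above it the shank is 22 mm in diameter up to the shoulder, 36 mm above the nose end.
- shaft_key (a point): Middle of the outer face of the shaft's brass key: 16 mm out from the axis along the shaft's x, 24 mm above the nose end. The key is 6 mm wide and runs from 14 to 34 mm above the nose end; same axes.
- stand_pocket (a point): Mouth centre of the round pocket (25 mm diameter, 13 mm deep) in the top of the light wooden stand (90 x 90 x 30 mm, fixed) in which the shaft stands at the start; z up. The mouth is 30 mm above the bench.
- bore_mouth (a point): Mouth centre of the pulley hub's upright bore (23.8 mm across), 68 mm above the bench; z up, x the fixture's own x. The 8.4 mm wide keyway runs down the whole bore; it points anywhere within 0.45 rad either way of this x, which the readings do not give (a yellow mark on the hub face lies just outside it). Key not lined up: the shaft stops with its nose 14 mm down; within 0.07 rad it goes on.
- plate_center (a point): Centre of the top of the fixture's dark steel plate (160 mm square, 18 mm thick, fixed), 50 mm below bore_mouth, same axes. The grey spoked pulley (122 mm diameter, rim top 55 mm and hub top 68 mm above the bench, hub about 53 mm diameter) is clamped on it and cannot turn. Two blue clamp blocks stand on its +y and -y sides, 52 to 80 mm from the axis, tops 64 mm above the bench.
- plunger_rest (a point): Point on the bore's axis 28 mm below the mouth, where the top of the brass spring plunger rests. A shaft lined up with the keyway meets the plunger here; 8 mm farther down its shoulder meets the hub face: fully home.
- plunger (a joint): Travel (m) of the brass spring plunger in the bore: 0 at rest, 0.008 when the shaft is fully home with its shoulder on the hub. It pushes the shaft back up with about 4 N at the start of its travel and 10 N at 8 mm.
- bearing_center (a point): Centre of a loose bearing ring lying flat, 52 mm diameter, 15 mm tall. Leave alone.
- square_stock (a point): Middle of the stock of a loose steel try square lying flat beyond the work: stock 110 mm long (along this point's x), 24 mm wide, 14 mm thick; a thin blade 140 mm long starts 44 mm along +x and reaches out along this point's y, away from the robot. Leave alone.
- tin_center (a point): Centre of a loose red tin, 68 mm diameter, 70 mm tall. Leave alone.
Not all that is in view belongs to the job. Of the things that look like the part that bears shaft_grip, the largest one is meant. Leave any green look-alike of the part that bears bore_mouth alone.

How it is judged:
By the outcome, as a careful person would: the job done as asked, in the order asked, and still so for the second after the job is handed in, while the arm keeps its last pose, push and grip.
It also fails if it takes over 48 s, if anything falls off the work surface, if the arm or the gripper's body presses on something with over 40 N, if the wrist force passes 120 N, or if a joint passes its speed limit or range.

### The arm

A 7-joint arm with a two-finger parallel gripper is mounted at the origin on the work surface. World frame = base frame: x ahead of the robot, y to its left, z up, the work surface at z = 0. Lengths are in mm, angles in rad, forces in N, time in s.
With the tool pointing down it reaches from about 400 to 875 mm from the base axis. Payload 4.4 kg.
Tool frame: the origin (TCP) lies between the finger pads; the fingertips stand 25 mm ahead of it and the grasp point (between the pads) lies 6 mm ahead of it; x points along the fingers, z is the direction in which the jaws open and shut, and the axes are right-handed (so a half turn about x gives the same grasp; the last joint's range is limited). The gripper opens to 85 mm and grips with 20 to 120 N. Pads are 22 mm wide; open, the fingers measure 114 mm over their backs; the gripper's body (76 mm by 85 mm) begins 54 mm behind the grasp point. The pads swing forward as they close: fully open they stand 13 mm farther back than shut.
Start: joints at [-0.066, 0.628, 0.038, 1.517, -0.027, 0.996, -0.02], TCP at [650.013, 0.026, 256.313] pointing down, gripper open.
Joint ranges: [-3.06, 3.06], [-0.37, 2.12], [-1.25, 1.32], [0.18, 2.47], [-1.1, 4.24], [0.23, 1.98], [-2.94, 2.94]. Speed limits (rad/s): [2.57, 2.57, 3.14, 3.14, 3.14, 3.14, 3.14].

### API

Orientations are given as a rotation vector (axis times angle).
In Python, from station import arm gives the robot as it stands.
- The arm moves only by the tool step_arm, never from a script. Its argument "motion" is a list that holds one entry, the list of rows, each a list of 6 numbers: the shift along the tool's x, y, z in cm, then the turn, a rotation vector about the tool's x, y, z in degrees. In form: [[[x, y, z, ax, ay, az], ...]]. A call has 1 to 12 rows; each row shifts and turns the pose as measured when the row begins, along the tool's axes as they then stand; what a row does not reach is not made up. A row lasts 1/12 s, in which the tool goes at most 41.7 mm and 7.16 degrees, less where a joint would pass 70% of its speed; a pose out of reach is approached as far as the arm can. A call with a gripper value outside its range is refused whole. "hand" is the gripper command: -1 is fully open, 1 is shut, values between are in proportion, set as the call begins (left out, the last holds). The fingers move at their own pace and stop on an object; "force" is the grip in N (left out, the last holds). Time passes only in rows, so rows that do not move let the fingers close. It gives the time, the measured TCP pose, the force and the opening at its end, in the units of the state.
- arm.get_state(): the state, without advancing time (a new reading comes with each control period).
- arm.camera(name): name is "scene" or "side" or "wrist"; returns a dict with "pixels" (420x560x3 uint8, red, green, blue), "depth" (420x560 float32, mm along the optical axis (not along the pixel's ray), 0 where there is no reading), "intrinsics" (3x3 intrinsics, pixels), "world_from_camera" (4x4, takes a point from camera to world coordinates); the wrist camera has in their place "hand_eye" (4x4, takes a point from camera to tool coordinates, whose origin is the TCP and whose axes are the tool frame's). Camera axes: x right, y down, z forward; pixel columns grow to the right and rows downward; lengths in mm; the calibration is good to about 2 mm. The wrist camera is an equidistant fisheye: a pixel r from the principal point sees the ray r / f radians off the axis. A picture is of the moment at which its call begins: read the wrist's pose just before it.
- arm.close_job(): hands the job in, once; it reports no verdict.
Trained networks look in the newest picture that a camera, given by its name, has taken for a name from the list of things; names that differ only in an ending like _2 or _b are one class to them, and where a whole thing is asked for, a point or a joint stands for the part that bears it (a point fixed in the world has none). Each returns a list of dicts, best first, with "confidence" (0 to 1); they miss things now and then, are a little off and sometimes report something else, mostly with a low value. They report only what shows in the picture. A call takes as long as a camera call. They do not tell look-alikes from the thing itself.
- arm.look_for(camera, query): "centre" ([x, y, z] in mm, in world coordinates, good to about 4 mm: the middle of the surface that is visible of it).
- arm.masks_of(camera, query): "mask" (420x560 bool, what is visible of it).
The state is a dict: "clock": time; "joints": joint angles; "dq": joint speeds; "effort": joint torques, N m; "tcp_pos": TCP position; "orientation": TCP orientation; "force": force on the tool from outside, world axes, zero at the start; "ft_torque": the same for the moment, N m; "finger_gap": finger opening in mm.
Only numpy, scipy, OpenCV 4.12 (cv2) and the standard library are available. Lean on these libraries where they do the work, as an engineer would, in place of code of your own. Each camera call takes 0.05 s, during which the arm holds its last target. There are 200 camera calls.

## Working session

There is one attempt and no reset: what is moved stays moved. The work goes in short steps, Python scripts to look and compute and a tool call to move; the robot and the scene stay as the last step left them, time stands still between calls to the robot, and variables do not carry over. Pictures are saved under pics/ and viewed, about 8 in all and at most 12, crops included, and the job is handed in when it is done.

Besides the shell and the picture viewer there is one more tool, called after "Call:" in YAML: its name, and indented under it one key for each argument. step_arm: Moves the arm, as the interface text tells. Its arguments: {"type":"object","properties":{"motion":{"type":"array","items":{"type":"array","items":{"type":"array","items":{"type":"number"}}}},"hand":{"type":"number"},"force":{"type":"number"}},"required":["motion"]}

```bash
mkdir -p pics; ls
python3 - <<'E'
from station import arm
import cv2,numpy as np
s=arm.get_state();print({k:np.round(v,3).tolist() for k,v in s.items()})
out=[]
for c in("scene","side"):
    d=arm.camera(c);out.append(d["pixels"]);print(c,np.round(d["world_from_camera"],3).tolist(),d["intrinsics"].tolist())
    for q in("shaft_grip","bore_mouth","plate_center","stand_pocket"):
        print(c,q,[(np.round(r["centre"]).tolist(),round(r["confidence"],2)) for r in arm.look_for(c,q)])
    cv2.imwrite(f"pics/{c}0.png",d["pixels"][:,:,::-1])
E
```

```text
pics
{'clock': 0.0, 'joints': [-0.066, 0.629, 0.038, 1.518, -0.027, 0.996, -0.02], 'dq': [0.0, 0.002, 0.0, -0.001, 0.0, -0.001, -0.0], 'effort': [-0.001, -56.341, 1.226, -19.345, 0.011, 0.011, -0.0], 'tcp_pos': [649.414, 0.033, 255.398], 'orientation': [-0.0, 1.573, -0.0], 'force': [-0.409, 0.613, -0.368], 'ft_torque': [0.001, 0.006, 0.001], 'finger_gap': 85.461}
scene [[-0.237, 0.507, -0.829, 1280.585], [0.971, 0.141, -0.191, 142.729], [0.02, -0.85, -0.526, 570.331], [0.0, 0.0, 0.0, 1.0]] [[415.98424778451937, 0.0, 279.3185552940631], [0.0, 415.98424778451937, 210.1973507781153], [0.0, 0.0, 1.0]]
scene shaft_grip [([514.0, 126.0, 73.0], 0.83), ([412.0, 109.0, 62.0], 0.54), ([474.0, 222.0, 44.0], 0.45)]
scene bore_mouth [([573.0, -156.0, 18.0], 0.96), ([273.0, -234.0, 20.0], 0.71)]
scene plate_center [([568.0, -152.0, 19.0], 0.95), ([279.0, -233.0, 12.0], 0.72)]
scene stand_pocket [([540.0, 130.0, 28.0], 0.65), ([403.0, -2.0, 10.0], 0.17)]
side [[-0.908, -0.215, 0.359, 78.935], [-0.418, 0.499, -0.759, 858.575], [-0.015, -0.84, -0.543, 728.676], [0.0, 0.0, 0.0, 1.0]] [[497.4855054114945, 0.0, 282.811790864836], [0.0, 497.4855054114945, 209.22352282928446], [0.0, 0.0, 1.0]]
side shaft_grip [([500.0, 138.0, 74.0], 0.86), ([400.0, 123.0, 42.0], 0.74), ([459.0, 227.0, 40.0], 0.52), ([493.0, 152.0, 31.0], 0.46)]
side bore_mouth [([250.0, -220.0, 17.0], 0.9), ([506.0, -116.0, 17.0], 0.81), ([495.0, 154.0, 36.0], 0.64)]
side plate_center [([252.0, -220.0, 17.0], 0.79), ([501.0, -117.0, 18.0], 0.62)]
side stand_pocket [([496.0, 150.0, 34.0], 0.81), ([503.0, 137.0, 80.0], 0.15)]
```

View pics/scene0.png

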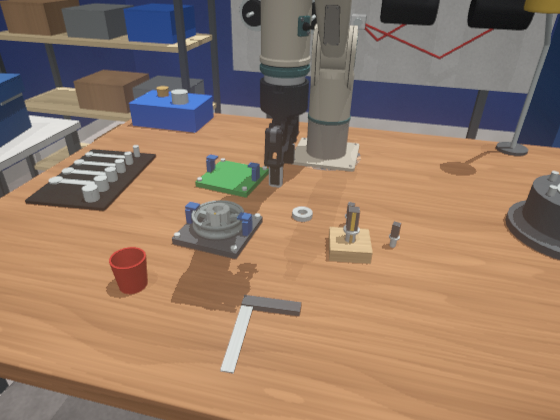

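View pics/side0.png

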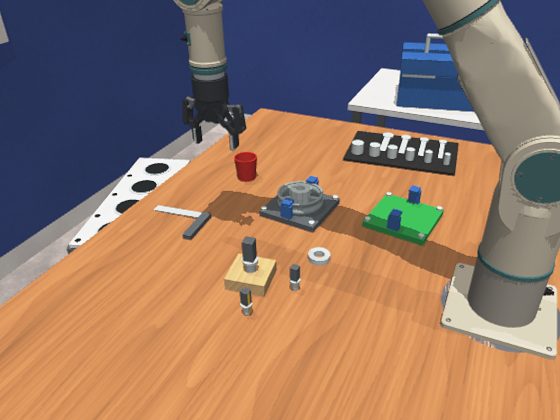

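The scene view shows the shaft in its wooden stand at about (352,222) and the dark plate with the pulley at (219,222). The green decoy is at (232,177).

Things that could be taken for the shaft:
- the tall one in the stand: scene (352,222), side (249,255)
- a small one at scene (395,235), side (247,301)
- a small one at side (295,277), hidden in the scene view

I choose the one in the stand because it is the largest. Next I check it in a close crop and measure.

```bash
cat > h.py <<'E'
from station import arm
import numpy as np,cv2
from scipy.spatial.transform import Rotation as R
def cloud(c):
    s=arm.get_state();d=arm.camera(c);z=d["depth"];K=d["intrinsics"]
    v,u=np.mgrid[:420,:560]
    x=(u-K[0,2])/K[0,0];y=(v-K[1,2])/K[1,1]
    if c=="wrist":
        r=np.hypot(x,y);k=np.where(r>1e-6,np.tan(np.minimum(r,1.5))/np.maximum(r,1e-6),1);x=x*k;y=y*k
        T=np.eye(4);T[:3,:3]=R.from_rotvec(s["orientation"]).as_matrix();T[:3,3]=s["tcp_pos"];T=T@d["hand_eye"]
    else:T=d["world_from_camera"]
    P=np.stack([x*z,y*z,z],-1)@T[:3,:3].T+T[:3,3]
    P[z<=0]=np.nan
    return d["pixels"],P,T,K
def sel(P,c,r,z0,z1):
    m=(np.hypot(P[...,0]-c[0],P[...,1]-c[1])<r)&(P[...,2]>z0)&(P[...,2]<z1);return m
E
python3 - <<'E'
from h import *
crops=[]
for c,(u,v) in(("scene",(352,225)),("side",(255,265))):
    px,P,T,K=cloud(c)
    for n,ct,r,z0,z1 in(("headtop",(505,132),40,100,116),("head",(505,132),40,70,116),("stand",(505,132),75,26,34),("hub",(545,-135),70,63,73),("blocks",(545,-135),110,58,67),("plate",(545,-135),140,14,22)):
        q=P[sel(P,ct,r,z0,z1)]
        if len(q)<5: print(c,n,len(q));continue
        b=cv2.minAreaRect(q[:,:2].astype(np.float32));print(c,n,len(q),np.round(q.mean(0),1),[np.round(x,1) for x in b])
    crops.append(cv2.resize(px[v-50:v+50,u-65:u+65],(400,300),interpolation=cv2.INTER_CUBIC))
cv2.imwrite("pics/crop1.png",np.hstack(crops)[:,:,::-1])
E
```

```text
scene headtop 113 [512.3 127.  107.7] [array([508.3, 126.8]), array([27.8, 23.8]), np.float64(7.1)]
scene head 256 [515.8 127.4  95.3] [array([509.1, 127.2]), array([29.5, 24.4]), np.float64(7.4)]
scene stand 873 [517.4 128.   30.9] [array([508. , 127.9]), array([95.6, 89.8]), np.float64(7.9)]
scene hub 292 [ 525.7 -159.7   67.1] [array([ 530.3, -150.3]), array([98.3, 54.8]), np.float64(72.6)]
scene blocks 263 [ 528.3 -160.7   63.4] [array([ 524.3, -169.5]), array([141.6,  54.7]), np.float64(72.7)]
scene plate 1102 [ 564.8 -170.8   18.6] [array([ 520.6, -177.3]), array([159.4, 164.1]), np.float64(84.1)]
side headtop 119 [504.2 131.5 106.9] [array([506. , 128.8]), array([24.5, 27.3]), np.float64(8.0)]
side head 283 [502.5 134.2  94.4] [array([505.6, 130. ]), array([26.8, 26.9]), np.float64(15.1)]
side stand 942 [501.1 136.6  29.5] [array([505.7, 129. ]), array([91. , 94.1]), np.float64(8.6)]
side hub 197 [ 519.6 -160.6   66.3] [array([ 515.1, -149.3]), array([ 54.4, 106.8]), np.float64(7.1)]
side blocks 243 [ 517.9 -160.6   63.5] [array([ 517.3, -167.7]), array([ 54.4, 143.9]), np.float64(7.1)]
side plate 808 [ 501.8 -145.2   17.5] [array([ 517.4, -174.4]), array([166.1, 161.5]), np.float64(84.8)]
```

View pics/crop1.png

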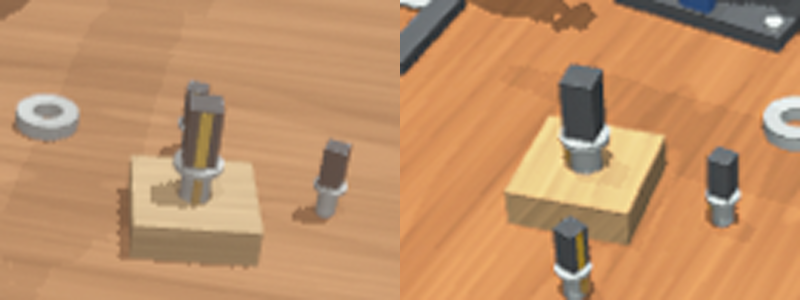

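The crop shows the largest shaft in the stand, with its stripe facing the scene camera (about world +x, turned about 7°). The two smaller ones are on the bench. I move over the fixture first to read the keyway mark.

Call:
step_arm:
  motion:
    - [[-0.7,-2.8,-1.9,0,0,0],[-0.7,-2.8,-1.9,0,0,0],[-0.7,-2.8,-1.9,0,0,0],[-0.7,-2.8,-1.9,0,0,0],[-0.7,-2.8,-1.9,0,0,0],[-0.7,-2.8,-1.9,0,0,0],[0,0,0,0,0,0],[0,0,0,0,0,0]]
  hand: -1
  force: 60

```text
clock: 1.27
tcp_pos: [532.1, -172.7, 298.6]
orientation: [-0.003, 1.57, 0.005]
force: [-0.1, 0.6, -0.0]
finger_gap: 85.1
```

Run:
```python
from h import *
px,P,T,K=cloud("wrist");print(np.round(T,3).tolist(),K.tolist())
cv2.imwrite("pics/w1.png",px[:,:,::-1])
for n,ct,r,z0,z1 in(("hub",(519,-175),40,64,73),("pulleyrim",(519,-175),90,50,59),("blocks",(519,-175),110,60,67),("plate",(519,-175),140,14,22)):
        q=P[sel(P,ct,r,z0,z1)]
        if len(q)<5: print(n,len(q));continue
        b=cv2.minAreaRect(q[:,:2].astype(np.float32));print(n,len(q),np.round(q.mean(0),1),[np.round(x,1) for x in b])
```

```text
[[1.0, 0.004, 0.003, 532.276], [0.005, -0.961, -0.275, -102.445], [0.001, 0.275, -0.961, 416.102], [0.0, 0.0, 0.0, 1.0]] [[325.19226210127806, 0.0, 278.66120455876245], [0.0, 325.19226210127806, 206.73769409835276], [0.0, 0.0, 1.0]]
hub 1382 [ 520.4 -178.2   67.5] [array([ 520.2, -178.6]), array([52.9, 52.9]), np.float64(2.3)]
pulleyrim 2106 [ 521.3 -177.9   54.1] [array([ 520.7, -178.6]), array([138.5, 120.9]), np.float64(45.3)]
blocks 1415 [ 521.5 -174.    64.2] [array([ 520.2, -178.6]), array([ 52.3, 158.8]), np.float64(5.1)]
plate 8140 [ 522.6 -169.5   17.8] [array([ 521. , -178.7]), array([160.5, 161. ]), np.float64(84.5)]
```

View pics/w1.png

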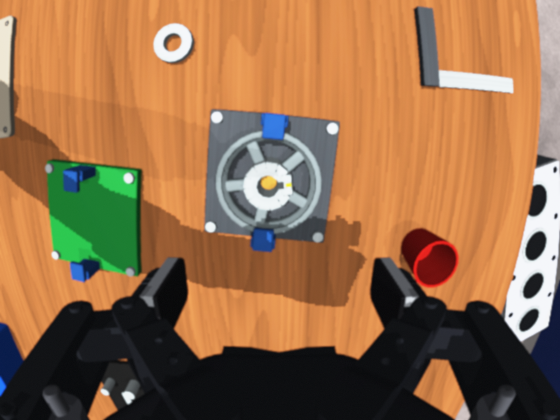

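The fixture is clear: bore at pixel (268,183), and the yellow mark at (289,184), pointing about world +x. I measure the mark's angle and move over to the shaft.

Run:
```python
from h import *
px,P,T,K=cloud("wrist")
h=cv2.cvtColor(px,cv2.COLOR_RGB2HSV)
c=np.array([520.2,-178.6])
q=P[sel(P,c,40,60,73)]; print("hub circ",cv2.minEnclosingCircle(q[:,:2].astype(np.float32)))
m=sel(P,c,28,60,73)&(np.hypot(P[...,0]-c[0],P[...,1]-c[1])>13)&(h[...,1]>110)&(h[...,0]>15)&(h[...,0]<40)
q=P[m];print(len(q),q.mean(0));d=q[:,:2]-c;print(np.degrees(np.arctan2(d[:,1].mean(),d[:,0].mean())),np.hypot(*d.T).min(),np.hypot(*d.T).max(),np.degrees(np.arctan2(d[:,1],d[:,0])).round())
# bore: low points inside hub
m=sel(P,c,16,20,60);q=P[m];print("bore",len(q),q.mean(0),cv2.minAreaRect(q[:,:2].astype(np.float32)))
cv2.imwrite("pics/hub.png",cv2.resize(px[140:230,215:335],(800,600),interpolation=cv2.INTER_CUBIC)[:,:,::-1])
```

```text
hub circ ((521.1205444335938, -178.40716552734375), 27.62369728088379)
14 [ 544.24100325 -176.41946798   68.0694385 ]
5.182577631509999 21.74120937384084 26.29395039191717 [9. 8. 7. 7. 6. 6. 6. 5. 4. 3. 3. 3. 3. 2.]
bore 364 [ 520.6208724  -183.08481638   41.02362041] ((520.04833984375, -181.21990966796875), (20.450275421142578, 24.087453842163086), 49.111961364746094)
```

View pics/hub.png

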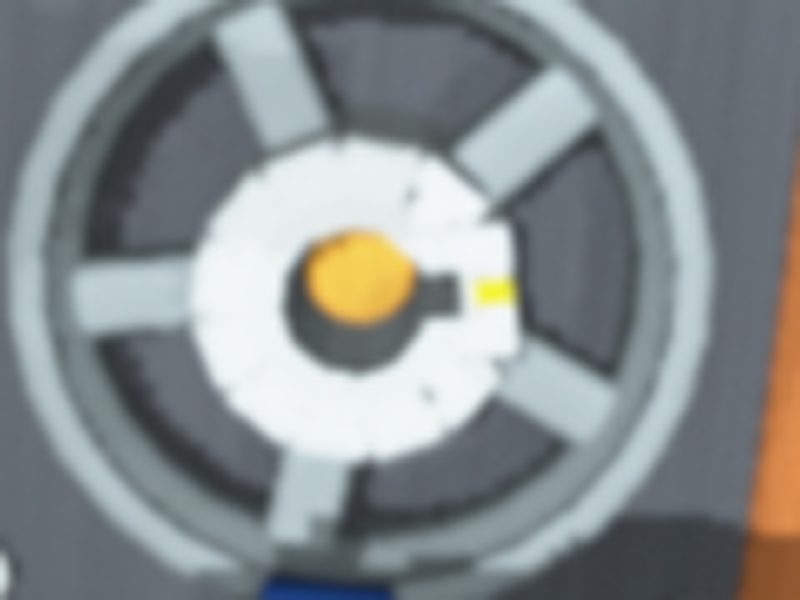

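Call:
step_arm:
  motion:
    - [[0,3.0,-0.3,-1,0,0],[0,3.0,-0.3,-1,0,0],[0,3.0,-0.3,-1,0,0],[0,3.0,-0.3,-1,0,0],[0,3.0,-0.3,-1,0,0],[0,3.0,-0.3,-1,0,0],[0,3.0,-0.3,-1,0,0],[0,3.0,0,0,0,0],[0,3.0,0,0,0,0],[0,1.0,0,0,0,0],[0,0,0,0,0,0],[0,0,0,0,0,0]]

```text
clock: 2.37
tcp_pos: [488.9, 134.0, 294.6]
orientation: [-0.121, 1.566, 0.13]
force: [-0.1, -0.8, -0.7]
finger_gap: 85.1
```

Run:
```python
from h import *
px,P,T,K=cloud("wrist")
s=arm.get_state();print(s["tcp_pos"],R.from_rotvec(s["orientation"]).as_matrix().round(3).tolist())
h=cv2.cvtColor(px,cv2.COLOR_RGB2HSV)
for n,ct,r,z0,z1 in(("headtop",(507,128),30,104,113),("head",(507,128),30,68,113),("stand",(507,128),75,26,34)):
        q=P[sel(P,ct,r,z0,z1)]
        if len(q)<5: print(n,len(q));continue
        b=cv2.minAreaRect(q[:,:2].astype(np.float32));print(n,len(q),np.round(q.mean(0),1),[np.round(x,1) for x in b])
m=sel(P,(507,128),25,0,113)&(h[...,1]>130)&(h[...,0]>18)&(h[...,0]<40);print("yel",m.sum(),P[m].mean(0))
cv2.imwrite("pics/w2.png",px[:,:,::-1])
```

```text
[488.99504754 133.68730966 294.5842458 ] [[0.0, -0.158, 0.987], [0.006, 0.987, 0.158], [-1.0, 0.006, 0.001]]
headtop 623 [507.9 127.9 108.6] [array([508.1, 127.5]), array([23.6, 24.5]), np.float64(9.2)]
head 792 [507.4 130.1 104. ] [array([508. , 127.4]), array([24.1, 24.4]), np.float64(8.5)]
stand 4383 [506.7 131.5  29.8] [array([508.3, 127.5]), array([90.7, 89.5]), np.float64(9.3)]
yel 0 [nan nan nan]<stdin>:9: RuntimeWarning: Mean of empty slice.
  ret = um.true_divide(
```

View pics/w2.png

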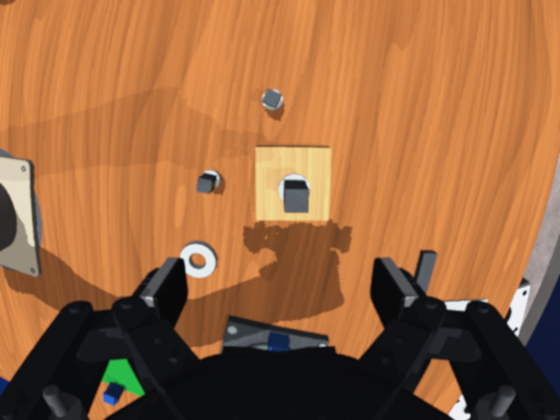

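Keyway is at about +5° world and shaft yaw about +9°, which matches the tool now. Bore is at (520.3,-178.6) and the head at (508.1,127.5). Now descending onto the head.

Call:
step_arm:
  motion:
    - [[1.0,-0.45,0.9,0,0,-0.35],[1.0,-0.45,0.9,0,0,0],[2.5,0,0,0,0,0],[2.5,0,0,0,0,0],[2.5,0,0,0,0,0],[2,0,0,0,0,0],[0,0,0,0,0,0],[0,0,0,0,0,0]]

```text
clock: 3.08
tcp_pos: [516.3, 113.1, 174.1]
orientation: [-0.115, 1.562, 0.105]
force: [0.1, 0.2, 1.1]
finger_gap: 85.1
```

```bash
cat > st.py <<'E'
from h import *
s=arm.get_state();M=R.from_rotvec(s["orientation"]).as_matrix()
print(s["clock"],s["tcp_pos"].round(2) if hasattr(s["tcp_pos"],"round") else s["tcp_pos"],"F",np.round(s["force"],1),"T",np.round(s["ft_torque"],2),s["finger_gap"]);print(M.round(4).tolist(),"yaw",np.degrees(np.arctan2(M[1,2],M[0,2])),"q7",s["joints"][6])
E
cat > tgt.py <<'E'
import sys;from st import *
t=np.array([float(a) for a in sys.argv[1:4]]);print("tool cm",(M.T@(t-s["tcp_pos"])/10).round(3))
E
python3 tgt.py 508.1 127.5 91
```

```text
3.0833 [516.28 113.06 174.08] F [0.1 0.2 1.1] T [ 0.03 -0.02  0.04] 85.13643927560771
[[0.0063, -0.1392, 0.9902], [-0.0061, 0.9902, 0.1393], [-1.0, -0.0069, 0.0054]] yaw 8.005589880691566 q7 -0.17657122569485842
tool cm [ 8.294  1.601 -0.654]
```

Call:
step_arm:
  motion:
    - [[0,0.8,-0.3,-0.5,0.15,0.2],[0,0.8,-0.3,-0.5,0.15,0.2],[0,0,0,0,0,0],[0,0,0,0,0,0],[0,0,0,0,0,0]]

```text
clock: 3.5
tcp_pos: [510.1, 128.3, 177.8]
orientation: [-0.121, 1.562, 0.124]
force: [-0.3, -0.7, -0.1]
finger_gap: 85.6
```

```bash
python3 tgt.py 508.1 127.5 91
```

```text
3.5 [510.09 128.34 177.82] F [-0.3 -0.7 -0.1] T [-0.01  0.02  0.03] 85.63280750122253
[[0.0056, -0.1554, 0.9878], [0.002, 0.9879, 0.1553], [-1.0, 0.0011, 0.0058]] yaw 8.936850288382008 q7 -0.1845420854929729
tool cm [ 8.681 -0.061 -0.26 ]
```

Call:
step_arm:
  motion:
    - [[1.5,-0.02,-0.08,0,0.1,0],[1.5,-0.02,-0.08,0,0.1,0],[1.5,-0.02,-0.05,0,0.1,0],[1.5,0,0,0,0,0],[1.3,0,0,0,0,0],[1.0,0,0,0,0,0],[0,0,0,0,0,0],[0,0,0,0,0,0],[0,0,0,0,0,0]]

```text
clock: 4.25
tcp_pos: [514.0, 130.1, 98.1]
orientation: [-0.121, 1.552, 0.127]
force: [-0.1, 0.1, 1.1]
finger_gap: 85.0
```

```bash
python3 tgt.py 508.1 127.5 91
```

```text
4.25 [514.02 130.06  98.08] F [-0.1  0.1  1.1] T [ 0.08  0.02 -0.03] 85.01492868891778
[[0.0151, -0.1576, 0.9874], [0.0051, 0.9875, 0.1576], [-0.9999, 0.0027, 0.0157]] yaw 9.06755618980672 q7 -0.1946601367307973
tool cm [ 0.698 -0.161 -0.636]
```

Call:
step_arm:
  motion:
    - [[0.2,-0.05,-0.2,0,0.3,0],[0.2,-0.05,-0.2,0,0.3,0],[0.2,-0.05,-0.2,0,0.3,0.1],[0,0,0,0,0,0],[0,0,0,0,0,0]]

```text
clock: 4.67
tcp_pos: [509.5, 127.8, 94.1]
orientation: [-0.12, 1.564, 0.128]
force: [-1.4, 0.5, 0.4]
finger_gap: 85.4
```

```bash
python3 tgt.py 508.1 127.5 91
```

```text
4.6667 [509.5  127.82  94.1 ] F [-1.4  0.5  0.4] T [-0.03 -0.03  0.07] 85.38564121731807
[[0.0024, -0.1577, 0.9875], [0.0056, 0.9875, 0.1576], [-1.0, 0.0051, 0.0032]] yaw 9.069757246393431 q7 -0.1895163482710771
tool cm [ 0.309 -0.011 -0.145]
```

Call:
step_arm:
  motion:
    - [[0.3,0,-0.14,0,0.18,-0.3],[0,0,0,0,0,0],[0,0,0,0,0,0]]

```text
clock: 4.92
tcp_pos: [508.2, 127.5, 91.1]
orientation: [-0.124, 1.567, 0.124]
force: [-0.5, -0.4, -0.1]
finger_gap: 85.1
```

Call:
step_arm:
  motion:
    - [[0,0,0,0,0,0],[0,0,0,0,0,0],[0,0,0,0,0,0],[0,0,0,0,0,0],[0,0,0,0,0,0],[0,0,0,0,0,0],[0,0,0,0,0,0],[0,0,0,0,0,0],[0,0,0,0,0,0],[0,0,0,0,0,0]]
  hand: 1
  force: 90

```text
clock: 5.75
tcp_pos: [508.1, 127.7, 91.2]
orientation: [-0.125, 1.567, 0.124]
force: [0.5, 0.7, 0.4]
finger_gap: 23.0
```

```bash
python3 tgt.py 508.1 127.5 91
```

```text
5.75 [508.06 127.75  91.19] F [0.5 0.7 0.4] T [-0.02  0.05 -0.01] 22.977736845724095
[[0.0003, -0.1578, 0.9875], [-0.0004, 0.9875, 0.1578], [-1.0, -0.0005, 0.0002]] yaw 9.078446019131224 q7 -0.19506726158442952
tool cm [ 0.019 -0.025  0.   ]
```

Call:
step_arm:
  motion:
    - [[-0.4,0,0,0,0,0],[-0.6,0,0,0,0,0],[-0.8,0,0,0,0,0],[-1.0,0,0,0,0,0],[-1.2,0,0,0,0,0],[-1.2,0,0,0,0,0],[-1.2,0,0,0,0,0],[-1.0,0,0,0,0,0],[-0.8,0,0,0,0,0],[0,0,0,0,0,0],[0,0,0,0,0,0],[0,0,0,0,0,0]]

```text
clock: 6.75
tcp_pos: [506.0, 126.9, 181.6]
orientation: [-0.125, 1.569, 0.123]
force: [-0.1, 0.8, -3.9]
finger_gap: 23.1
```

```bash
python3 tgt.py 520.3 -178.6 180
```

```text
6.75 [505.98 126.92 181.65] F [-0.1  0.8 -3.9] T [ 0.02 -0.05  0.06] 23.134222079113325
[[-0.002, -0.1574, 0.9875], [-0.0013, 0.9875, 0.1574], [-1.0, -0.001, -0.0022]] yaw 9.057362503596863 q7 -0.1830868936198731
tool cm [  0.201 -30.396  -3.395]
```

Call:
step_arm:
  motion:
    - [[0,-1.5,-0.2,0,0,0],[0,-2.5,-0.3,0.5,0,0],[0,-3.2,-0.3,0.5,0,0],[0,-3.5,-0.4,0.5,0,0],[0,-3.5,-0.4,0.5,0,0],[0,-3.5,-0.4,0.5,0,0],[0,-3.2,-0.3,0.5,0,0],[0,-2.5,-0.3,0.5,0,0],[0,-1.5,-0.2,0.5,0,0],[0,-1.0,0,0,0,0],[0,0,0,0,0,0],[0,0,0,0,0,0]]

```text
clock: 7.75
tcp_pos: [508.7, -141.7, 172.9]
orientation: [-0.07, 1.585, 0.075]
force: [0.0, 0.6, -3.5]
finger_gap: 23.1
```

```bash
python3 tgt.py 520.3 -178.6 160
```

```text
7.75 [ 508.66 -141.67  172.9 ] F [ 0.   0.6 -3.5] T [0.02 0.01 0.01] 23.128707729885164
[[-0.0154, -0.0921, 0.9956], [0.0025, 0.9957, 0.0921], [-0.9999, 0.0039, -0.0151]] yaw 5.285007117901648 q7 0.25675093941868044
tool cm [ 1.263 -3.789  0.838]
```

Call:
step_arm:
  motion:
    - [[0,-0.6,0.2,0,-0.2,0],[0,-0.8,0.2,0,-0.2,-0.1],[0,-0.8,0.2,0,-0.2,0],[0,-0.8,0.15,0,-0.2,-0.1],[0,-0.5,0.1,0,0,0],[0,0,0,0,0,0],[0,0,0,0,0,0]]

```text
clock: 8.33
tcp_pos: [523.1, -172.5, 172.1]
orientation: [-0.078, 1.569, 0.083]
force: [0.0, -0.4, -3.9]
finger_gap: 23.2
```

```bash
python3 tgt.py 520.3 -178.6 160
```

```text
8.3333 [ 523.06 -172.54  172.08] F [ 0.  -0.4 -3.9] T [ 0.02 -0.01  0.01] 23.21006465414134
[[-0.0, -0.1021, 0.9948], [0.0033, 0.9948, 0.1021], [-1.0, 0.0033, 0.0003]] yaw 5.862328738748184 q7 0.3157113954347509
tool cm [ 1.206 -0.579 -0.337]
```

Call:
step_arm:
  motion:
    - [[0,-0.3,-0.17,0.4,0,-0.1],[0,-0.28,-0.16,0.4,0,-0.1],[0,0,0,0,0,0],[0,0,0,0,0,0]]

```text
clock: 8.67
tcp_pos: [519.7, -178.4, 172.0]
orientation: [-0.069, 1.57, 0.069]
force: [1.0, 1.2, -3.9]
finger_gap: 23.2
```

```bash
python3 tgt.py 520.3 -178.6 160
python3 - <<'E'
from h import *
o=[]
for c in("scene","side"):
    px,P,T,K=cloud(c)
    for n,ct,r,z0,z1 in(("shaft",(520,-178),17,72,102),("collar",(520,-178),25,128,145)):
        q=P[sel(P,ct,r,z0,z1)]
        if len(q)>4:print(c,n,len(q),q.mean(0).round(1),np.percentile(q,[2,98],axis=0).round(1).tolist())
    p=T[:3,:3].T@(np.array([520,-178,95])-T[:3,3]);u,v=(K@(p/p[2]))[:2].astype(int)
    print(c,u,v);o.append(cv2.resize(px[v-45:v+45,u-60:u+60],(400,300),interpolation=cv2.INTER_CUBIC))
cv2.imwrite("pics/over.png",np.hstack(o)[:,:,::-1])
E
```

```text
8.6667 [ 519.68 -178.44  172.03] F [ 1.   1.2 -3.9] T [0.01 0.02 0.02] 23.230648827706638
[[-0.0004, -0.0875, 0.9962], [0.0002, 0.9962, 0.0875], [-1.0, 0.0002, -0.0004]] yaw 5.017330572655223 q7 0.31264411311505985
tool cm [ 1.203 -0.021  0.061]
scene shaft 7 [ 526.6 -175.7  100.7] [[523.2, -181.4, 99.2], [529.0, -171.9, 101.6]]
scene collar 96 [ 529.6 -174.3  138.3] [[507.7, -192.3, 128.5], [537.6, -162.2, 144.2]]
scene 217 198
side shaft 10 [ 513.9 -172.1   99.8] [[507.1, -178.6, 97.7], [524.6, -168.8, 101.9]]
side collar 71 [ 514.4 -167.2  138.3] [[500.9, -182.6, 128.6], [534.1, -159.0, 144.3]]
side 299 178
```

View pics/over.png

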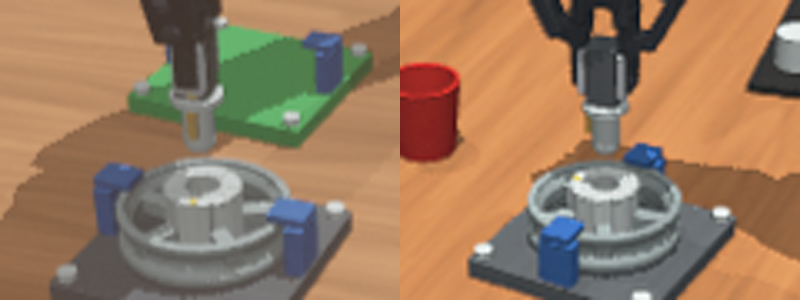

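Aligned above the bore, with the key facing the mark. Descending.

Call:
step_arm:
  motion:
    - [[0.4,-0.01,0.03,0,0,0],[0.5,-0.01,0.03,0,0,0],[0.5,0,0,0,0,0],[0.5,0,0,0,0,0],[0.3,0,0,0,0,0],[0.1,0,0,0,0,0],[0,0,0,0,0,0],[0,0,0,0,0,0]]

```text
clock: 9.43
tcp_pos: [520.2, -177.6, 145.6]
orientation: [-0.069, 1.571, 0.071]
force: [-0.0, -0.1, -3.4]
finger_gap: 22.9
```

```bash
python3 tgt.py 520.3 -178.6 141
```

```text
9.4333 [ 520.23 -177.56  145.65] F [-0.  -0.1 -3.4] T [-0.02 -0.03  0.04] 22.93607892822363
[[-0.0018, -0.089, 0.996], [0.0012, 0.996, 0.089], [-1.0, 0.0013, -0.0017]] yaw 5.1043298277738485 q7 0.3085492464831737
tool cm [ 0.464 -0.105 -0.001]
```

Call:
step_arm:
  motion:
    - [[0.1,-0.1,0,0,0,0],[0.2,0,0,0,0,0],[0.3,0,0,0,0,0],[0.3,0,0,0,0,0],[0.2,0,0,0,0,0],[0.2,0,0,0,0,0],[0,0,0,0,0,0],[0,0,0,0,0,0]]

```text
clock: 10.1
tcp_pos: [520.8, -178.9, 131.7]
orientation: [-0.069, 1.57, 0.07]
force: [0.5, 0.2, -3.5]
finger_gap: 22.7
```

```bash
python3 tgt.py 520.3 -178.6 128
```

```text
10.1 [ 520.75 -178.9   131.74] F [ 0.5  0.2 -3.5] T [ 0.03 -0.04 -0.01] 22.729486577827625
[[-0.0006, -0.0887, 0.9961], [0.0008, 0.9961, 0.0887], [-1.0, 0.0008, -0.0006]] yaw 5.091522726862541 q7 0.30801412525116667
tool cm [ 0.374  0.033 -0.042]
```

Call:
step_arm:
  motion:
    - [[0.2,0,-0.03,0,0,0],[0.2,0,0,0,0,0],[0.2,0,0,0,0,0],[0.2,0,0,0,0,0],[0.1,0,0,0,0,0],[0,0,0,0,0,0]]

```text
clock: 10.6
tcp_pos: [520.7, -178.9, 122.0]
orientation: [-0.069, 1.57, 0.07]
force: [-0.5, 0.2, -4.2]
finger_gap: 23.0
```

```bash
python3 tgt.py 520.3 -178.6 121
```

```text
10.6 [ 520.65 -178.94  121.96] F [-0.5  0.2 -4.2] T [0.03 0.05 0.03] 23.039549456294342
[[-0.0001, -0.0889, 0.996], [0.0006, 0.996, 0.0889], [-1.0, 0.0006, -0.0]] yaw 5.098541132600324 q7 0.3066601017597264
tool cm [ 0.096  0.037 -0.032]
```

The key went straight in: the nose is about 19 mm down and contact forces are near zero. Continuing to the plunger.

Call:
step_arm:
  motion:
    - [[0.2,0.02,-0.03,0,0,0],[0.2,0,0,0,0,0],[0.2,0,0,0,0,0],[0.2,0,0,0,0,0],[0.2,0,0,0,0,0],[0.1,0,0,0,0,0],[0,0,0,0,0,0]]

```text
clock: 11.18
tcp_pos: [520.6, -178.9, 111.1]
orientation: [-0.07, 1.569, 0.07]
force: [-1.8, 0.5, 2.4]
finger_gap: 23.2
```

```bash
python3 tgt.py 520.3 -178.6 105
```

```text
11.1833 [ 520.64 -178.87  111.1 ] F [-1.8  0.5  2.4] T [0.1  0.31 0.03] 23.23743920307199
[[0.0008, -0.0887, 0.9961], [0.0002, 0.9961, 0.0887], [-1.0, 0.0002, 0.0008]] yaw 5.090421192362299 q7 0.30461094403032124
tool cm [ 0.61   0.03  -0.032]
```

Plunger contact (about 6 N net). Now pushing on.

Call:
step_arm:
  motion:
    - [[0.2,0,-0.02,0,0,0],[0.2,0,0,0,0,0],[0.2,0,0,0,0,0],[0.2,0,0,0,0,0]]

```text
clock: 11.52
tcp_pos: [520.6, -178.9, 106.0]
orientation: [-0.07, 1.568, 0.069]
force: [-8.6, 3.6, 39.3]
finger_gap: 23.2
```

```bash
python3 tgt.py 520.3 -178.6 105
```

```text
11.5167 [ 520.63 -178.87  106.03] F [-8.6  3.6 39.3] T [0.75 2.13 0.01] 23.1556357934758
[[0.0018, -0.0885, 0.9961], [-0.0003, 0.9961, 0.0885], [-1.0, -0.0004, 0.0018]] yaw 5.079721945872504 q7 0.303428564153648
tool cm [ 0.103  0.03  -0.031]
```

A hard stop at TCP z = 106.0, which puts the grip at 98.8 mm (home is 99). I hold with a lighter push and verify.

Call:
step_arm:
  motion:
    - [[0.12,0,0,0,0,0],[0.12,0,0,0,0,0],[0.12,0,0,0,0,0],[0.12,0,0,0,0,0]]

```text
clock: 11.85
tcp_pos: [520.6, -178.9, 106.2]
orientation: [-0.07, 1.566, 0.068]
force: [-3.9, 1.9, 14.0]
finger_gap: 22.9
```

```bash
python3 tgt.py 520.3 -178.6 105
python3 - <<'E'
from h import *
o=[]
for c in("scene","side"):
    px,P,T,K=cloud(c)
    p=T[:3,:3].T@(np.array([520,-178,75])-T[:3,3]);u,v=(K@(p/p[2]))[:2].astype(int)
    o.append(cv2.resize(px[v-36:v+36,u-48:u+48],(400,300),interpolation=cv2.INTER_CUBIC))
cv2.imwrite("pics/home.png",np.hstack(o)[:,:,::-1])
E
python3 st.py
```

```text
11.85 [ 520.57 -178.86  106.18] F [-3.9  1.9 14. ] T [0.41 1.01 0.05] 22.926538026556422
[[0.0033, -0.0882, 0.9961], [-0.0012, 0.9961, 0.0882], [-1.0, -0.0015, 0.0032]] yaw 5.062933109554522 q7 0.30267327252160986
tool cm [ 0.118  0.028 -0.025]
11.95 [ 520.56 -178.85  106.17] F [-4.4  1.5 13.7] T [0.37 1.04 0.  ] 23.34373223000777
[[0.0033, -0.0883, 0.9961], [-0.0012, 0.9961, 0.0883], [-1.0, -0.0015, 0.0032]] yaw 5.063511738903688 q7 0.30268479663439635
```

View pics/home.png

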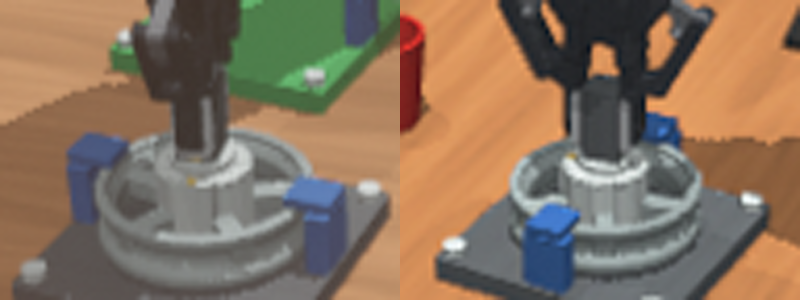

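Call:
step_arm:
  motion:
    - [[0.2,0,0,0,0,0],[0.2,0,0,0,0,0],[0.2,0,0,0,0,0]]

```text
clock: 12.2
tcp_pos: [520.5, -178.9, 106.1]
orientation: [-0.071, 1.565, 0.067]
force: [-5.7, 1.8, 20.9]
finger_gap: 22.6
```

```bash
python3 st.py
python3 - <<'E'
from h import *
for i in range(6): arm.camera("side")
import st
E
```

```text
12.2 [ 520.53 -178.86  106.13] F [-5.7  1.8 20.9] T [0.47 1.44 0.04] 22.635106106010987
[[0.0046, -0.088, 0.9961], [-0.0021, 0.9961, 0.088], [-1.0, -0.0025, 0.0044]] yaw 5.048553953847221 q7 0.30184799749148744
12.5 [ 520.53 -178.85  106.13] F [-4.9  1.8 21. ] T [ 0.52  1.41 -0.  ] 22.969911666267496
[[0.0046, -0.0881, 0.9961], [-0.0021, 0.9961, 0.0881], [-1.0, -0.0025, 0.0044]] yaw 5.052072945791109 q7 0.30184110573412215
```

```bash
python3 -c "
from station import arm
print(arm.close_job())"
```

```text
the job is handed in; nothing more can be done
None
```

I took the largest keyed shaft out of the stand by its square head and set its nose in the pulley hub. I pushed it against the spring until it hit a hard stop, and handed the job in at about 12.5 s, still gripping and pressing.

- **Turning for the key:** I turned the shaft to the yellow mark, about +5° in world yaw, before inserting it. The key went in without catching, so no searching turn was needed.
- **Fully home:** The push ended at a hard stop, with the wrist force at 39 N. The grip centre was then about 98.8–98.9 mm above the bench, against 99 mm for fully home. The last picture shows the collar on the hub face.
- **Holding:** The push stayed steady at about 21 N net over the last 0.3 s, against about 10 N from the spring. The fingers were still on the head at about 23 mm opening.
- **Disagreement:** The tool tilted by about 0.3° while pressing. I left it as it was.
- **Not checked:** I did not measure the bearing ring, try square or tin again at the end. None of the moves came near them.

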